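# Tip the polish tin out of the shoe-care carousel into the tilt-out bin

## Robot

A 6-joint arm with a two-finger parallel gripper is mounted at the origin on the work surface. World frame = base frame: x ahead of the robot, y to its left, z up, the work surface at z = 0. Lengths are in mm, angles in rad, forces in N, time in s.
With the tool pointing down it reaches from about 350 to 975 mm from the base axis. Payload 7.1 kg.
Tool frame: the origin (TCP) lies midway between the tips of the shut fingers; the grasp point (between the pads) lies 19 mm behind it (ctrl.grasp_offset is the distance from the TCP to the grasp point, in mm); z points along the fingers, y is the line along which they close (so a half turn about z gives the same grasp; the last joint's range is limited). The gripper opens to 88 mm and grips with 3 to 60 N. Pads are 20 mm wide; open, the fingers measure 115 mm over their backs; the gripper's body (75 mm by 178 mm) begins 61 mm behind the grasp point.
Start: joints at [-1.138, 0.423, 1.63, -0, 1.089, -0.019], TCP at [272.88, -562.264, 222.675] pointing down, gripper open.
Joint ranges: [-3, 3], [-0.9, 2.11], [0.09, 2.58], [-1.31, 4.45], [0.11, 2.69], [-2.54, 2.54]. Speed limits (rad/s): [2.39, 2.39, 3.01, 3.14, 3.14, 3.14].

## Interface

Orientations are given as a rotation vector (axis times angle).
In Python, from workcell import sensors, viewer, ctrl gives the robot as it stands. The module is installed in compiled form; this text tells all that it offers.
- The arm moves only by the shell command python3 -m handwheel 'ROWS'. ROWS is JSON, a list of rows, each a list of 7 numbers: the shift along the tool's x, y, z in mm, then the turn, a rotation vector about the tool's x, y, z in rad, then the closure, from 0 (fully open) to 1 (shut). In form: [[x, y, z, rx, ry, rz, jaw], ...]. A call has 1 to 10 rows; each row shifts and turns the commanded pose from where the row before left it, along the tool's axes as they then stand; what a row does not reach is not made up. A row lasts 1/8 s, in which the tool goes at most 62.5 mm and 10.7 degrees, less where a joint would pass 70% of its speed; a pose out of reach is approached as far as the arm can. A call is refused whole if a number of a shift passes 62.5 or a number of a turn 0.188, either way. A call with a gripper value outside its range is refused whole. The fingers move at their own pace and stop on an object; the grip force is fixed at half the most. Time passes only in rows, so rows that do not move let the fingers close. It gives the time, the measured TCP pose, the force, the opening and the grip force at its end, in the units of the state.
- sensors.get_obs(): the state, without advancing time (a new reading comes with each control period).
- viewer.get_image(name): name is "scene" or "side" or "wrist"; returns a dict with "frame" (400x640x3 uint8, blue, green, red), "fov_y" (degrees; the focal length in pixels is half the picture's height over the tangent of half this angle, whatever the lens; pixels are square), "cx", "cy" (the principal point, pixels), "R" (3x3) and "t" (3): a world point X has camera coordinates R X + t. Camera axes: x right, y down, z forward; pixel columns grow to the right and rows downward; lengths in mm; the calibration is good to about 2 mm. The wrist camera is an equidistant fisheye: a pixel r from the principal point sees the ray r / f radians off the axis. A picture is of the moment at which its call begins. There is no depth.
- ctrl.close_job(): hands the job in; it is judged then, once.
The state is a dict: "t": time; "qpos": joint angles; "qvel": joint speeds; "joint_torque": joint torques, N m; "ee_pos": TCP position; "orientation": TCP orientation; "ft_force": force on the tool from outside, world axes, zero at the start; "moment": the same for the moment, N m; "width": finger opening in mm; "grasp_force": force on a finger pad.
Only numpy, scipy, OpenCV 4.12 (cv2) and the standard library are available. Lean on these libraries where they do the work, as an engineer would, in place of code of your own. Each camera call takes 0.05 s, during which the arm holds its last target. There are 200 camera calls.

## Task

The flat round steel polish tin is finished and has to go: pull the front of the little tilt-out bin fully open to its stop, and turn the shoe-care carousel by its knob until the compartment with the tin stands at the spout. Then lift the carousel by its bar handle so that the tin slides out through the spout into the open bin, and gently lower the carousel back to its rest, leaving the bin open. Do not touch the tin itself, keep the cedar dome and the brush in the carousel, and leave the other things on the ledge where they are.

Things in the scene. Friction and masses are not known exactly. Their poses are not given: they have to be found in the camera images.
- stand: Fixed aluminium stand of the shoe-care carousel. Origin on the ledge under the carousel's axis; -y points to the spout and bin, +y to the tipping handle, z up. The carousel, a white round tray of radius 106, sits in a grey cradle with a fixed fence, 113 outer radius. Tray floor 150 mm above the ledge; fence and divider tops about 195 mm.
- wheel (a joint): Turn of the tray about its axis, rad, anticlockwise positive. Four open quarter compartments; at every multiple of 1.571 one is centred on the spout (aim within 0.15; dividers then at 45 deg to the stand's axes). Starts within 0.1 of 0 with an empty compartment at the spout; tin, dome and brush lie one each in the other three, any order, 68 mm from the axis. Turns both ways to 6.3, stays put (0.13 N m).
- knob (a point): Grip point on the tray's square wooden knob, on the axis, 80 mm above the tray floor, 230 mm above the ledge when level. Knob 30 x 30 mm; top 18 mm above this point, sides reaching 25 mm below it. Flat sides face this point's x and y axes, which turn with the tray and at wheel angle 0 are parallel to the stand's.
- tilt (a joint): Tip of the cradle with the carousel, rad: 0 level on its rest, positive as the handle side is lifted, stop at 0.8. It falls back when let go. Lifting takes about 4 N at the handle. Held at about 0.6 to 0.75 the tin slides out within a second; dome and brush stay behind the fence.
- tilt_hinge (a point): Middle of the cradle's hinge axis (fixed on the stand), 122 mm from the carousel axis towards the spout, 146 mm above the ledge; the axis runs along the stand's x.
- tip_handle (a point): Middle of the tipping handle, a round steel bar 14 mm thick and 90 mm long along the stand's x, 184 mm from the carousel axis on the side away from the spout, 150 mm above the ledge when level, held by an arm at each end; 64 mm free between it and the fence. It moves on a circle about tilt_hinge, 306 mm from it.
- spout_lip (a point): Middle of the lip of the chute floor, 168 mm from the carousel's axis, moves with the cradle; 149 mm above the ledge when level. The spout is a gap in the fence, 36 deg either side of the stand's -y; the chute behind it narrows from 130 to about 90 mm. The open bin's mouth lies under the lip.
- bin: Fixed white tilt-out bin, 180 wide (y), 125 deep (x), 148 high; origin at the foot of the middle of its front face, -x axis pointing out of the front, z up. It stands beside the carousel at its spout end.
- bin_front (a joint): Opening of the bin's front (a grey bucket hinged along its bottom edge, top tips out along the bin's -x), rad: 0 shut, stop at 0.8 fully open. Stays where it is left; pulling takes about 3 N. Starts at 0 to 0.1.
- bin_hinge (a point): Middle of the hinge axis of the bin front: at the foot of the front face, 12 mm above the ledge; axis along the bin's y.
- bin_handle (a point): Middle of the bin front's handle, a round steel bar 12 mm thick and 80 mm long along the bin's y, on two brackets; when shut it stands 40 mm out from the face and 152 mm above the ledge (10 mm above the front panel's top edge), when fully open about 128 mm out and 81 mm up. It moves on a circle about bin_hinge, 146 mm from it.
- bin_well (a point): Middle of the bucket's inside, fixed to the tilting front: the inside is 85 mm (its x) by 154 mm (its y), the front panel reaching 130 mm and the back 58 mm from the bucket floor; the floor is 43 mm below this point in its own z.
- tin_mid (a point): Centre of the flat round steel tin, diameter 64, height 24, 90 g, lying flat.
- cedar: Cedar dome: a plain wooden half-ball, diameter 60, 40 high, lying on its flat side; origin under its middle.
- brush: Small wooden shoe brush, 60 x 42 x 40 high, bristles down; origin under its middle.
- torch: Bystander: yellow plastic torch 150 long, 44 thick, lying. Origin under its middle, x along it.
- clipper: Bystander: steel nail clipper 80 long, 14 wide. Origin under its middle.
- ring_dish: Bystander: shallow white ceramic ring dish, diameter 100, 25 high. Origin under its middle.
- polish_bottle: Bystander: white plastic bottle, diameter 48, 130 high, standing. Origin under its middle.
Mind the look-alikes: they are no part of the job. What is shaped like the brush but blue, pink or yellow is not meant.

How it is judged:
By the outcome, as a careful person would: the job done as asked, in the order asked, and still so for the second after the job is handed in, with the robot touching nothing.
It also fails if it takes over 70 s, if anything falls off the work surface, if the arm or the gripper's body presses on something with over 40 N, if the wrist force passes 120 N, or if a joint passes its speed limit or range.

## Working session

There is one attempt and no reset: what is moved stays moved. The work goes in short steps, Python scripts to look and compute and a shell command to move; the robot and the scene stay as the last step left them, time stands still between calls to the robot, and variables do not carry over. Pictures are saved under pics/ and viewed, at most 10 in all, crops included, and the job is handed in when it is done.

```bash
mkdir -p pics
cat > h.py <<'E'
import numpy as np, cv2, json
from scipy.spatial.transform import Rotation as Ro
from workcell import sensors, viewer, ctrl
def cam(n,save=None):
    d=viewer.get_image(n); 
    if save: cv2.imwrite('pics/'+save,d['frame'])
    K={k:np.array(d[k]).tolist() for k in('fov_y','cx','cy','R','t')}
    json.dump(K,open(f'{n}.json','w')); return d
def ray(n,u,v):
    d=json.load(open(f'{n}.json'));f=200/np.tan(np.radians(d['fov_y'])/2);R=np.array(d['R']);t=np.array(d['t'])
    x=np.array([(u-d['cx'])/f,(v-d['cy'])/f,1.])
    if n=='wrist':
        r=np.hypot(x[0],x[1]); x=np.array([x[0]/r*np.sin(r),x[1]/r*np.sin(r),np.cos(r)])
    return -R.T@t, R.T@x
def atz(n,u,v,z):
    c,r=ray(n,u,v); return c+r*(z-c[2])/r[2]
def tri(*o):
    A=0;b=0
    for n,u,v in o:
        c,r=ray(n,u,v); r=r/np.linalg.norm(r);P=np.eye(3)-np.outer(r,r);A=A+P;b=b+P@c
    return np.linalg.solve(A,b)
E
python3 - <<'E'
from h import *
np.set_printoptions(precision=2,suppress=True)
for n in('scene','side','wrist'):
    d=cam(n,n+'0.png'); print(n,d['fov_y'],-np.array(d['R']).T@d['t'],np.array(d['R'])[2])
o=sensors.get_obs(); print(o)
E
```

```text
scene 54.056190690709926 [ 887.22 -398.47 1012.77] [-0.3   0.43 -0.85]
side 44.342511671853 [-466.73  507.63 1168.36] [ 0.69 -0.31 -0.66]
wrist 65.70646984690485 [ 333.42 -532.04  383.93] [-0.23 -0.11 -0.97]
{'t': 0.15, 'qpos': array([-1.14,  0.42,  1.63,  0.  ,  1.09, -0.02]), 'qvel': array([ 0., -0., -0., -0.,  0., -0.]), 'joint_torque': array([ -0.  , -54.5 , -27.39,   0.06,   0.02,  -0.  ]), 'ee_pos': array([ 272.73, -561.89,  222.1 ]), 'orientation': array([-3.06, -0.7 ,  0.  ]), 'ft_force': array([ 0.69,  0.09, -0.56]), 'moment': array([-0.02, -0.02, -0.06]), 'grasp_force': 0.0, 'width': 87.83771753877745}
```

View pics/scene0.png

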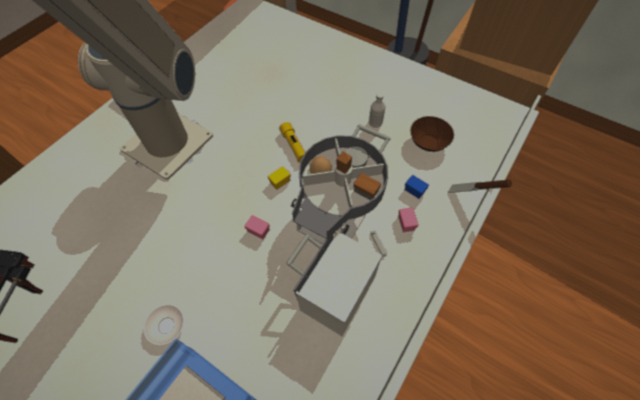

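View pics/side0.png

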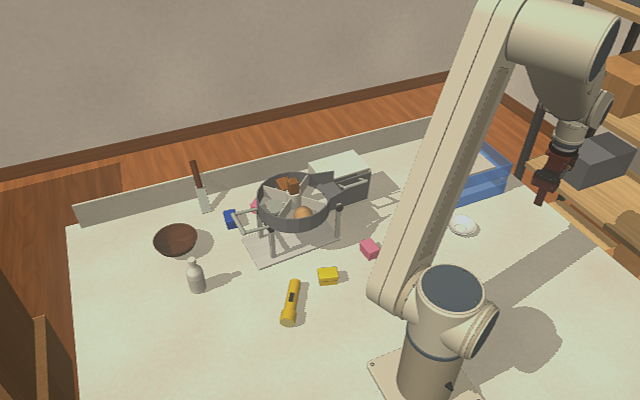

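The scene view shows the carousel at about (343,177), with the tin at the tipping-handle side (357,158), the dome on the left and the brush on the right. The bin is at about (340,280), its bar handle on the left at about (305,258). I'll enlarge both views.

Run:
```python
import cv2,numpy as np
a=cv2.imread('pics/scene0.png')[120:330,270:400];b=cv2.imread('pics/side0.png')[145:275,225:380]
a=cv2.resize(a,None,fx=2.85,fy=2.85,interpolation=2);b=cv2.resize(b,None,fx=2.75,fy=2.75,interpolation=2)
o=np.zeros((600,800,3),np.uint8);o[:a.shape[0],:a.shape[1]]=a[:600];o[:b.shape[0],372:372+b.shape[1]]=b[:,:428]
cv2.imwrite('pics/crop1.png',o);print(a.shape,b.shape)
```

```text
(598, 370, 3) (358, 426, 3)
```

View pics/crop1.png

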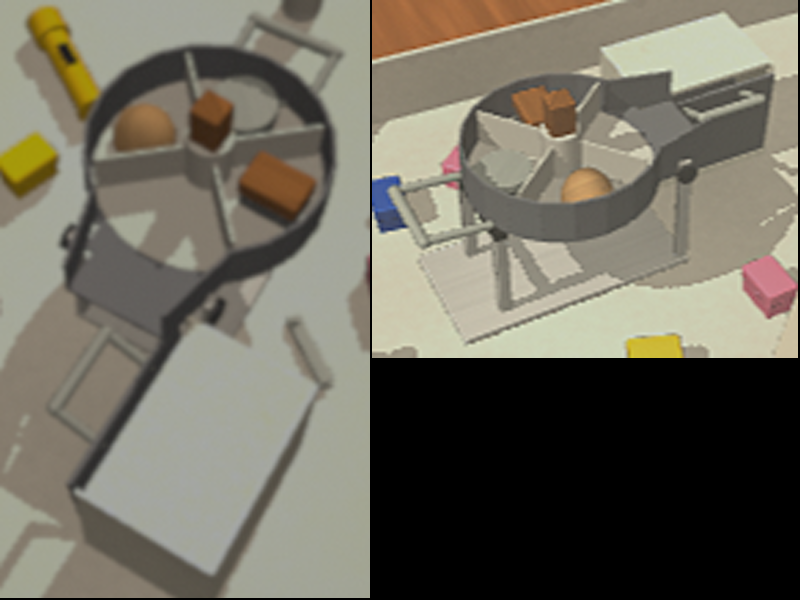

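The crop shows the tin opposite the spout, so the tray needs a half turn. It also shows the knob at crop (212,100), the tip bar running (250,18)–(338,54), and the bin bar running (106,333)–(52,407).

Run:
```python
from h import *
np.set_printoptions(precision=1,suppress=True)
S=lambda x,y:('scene',x/2.85+270-.3,y/2.85+120-.3)
D=lambda x,y:('side',(x-372)/2.75+225-.3,y/2.75+145-.3)
P={}
P['tipA']=(S(250,18),D(425,242),150);P['tipB']=(S(338,54),D(392,190),150)
P['binA']=(S(107,333),D(690,113),152);P['binB']=(S(52,407),D(762,98),152)
P['knob']=(S(212,102),D(558,95),248)
for k,(a,b,z) in P.items(): print(k,tri(a,b),atz(*a,z),atz(*b,z))
for c in [(200,322),(325,387),(212,575),(80,488)]: print('bintop',atz(*S(*c),148))
for c in [(205,142)]: print('hub',atz(*S(*c),200))
# fence ring fit: outer top extremes
r=[atz(*S(*c),195)[:2] for c in [(85,150),(110,85),(190,46),(260,57),(320,110),(336,170),(310,235)]]
r=np.array(r);A=np.c_[2*r,np.ones(len(r))];s=np.linalg.lstsq(A,(r**2).sum(1),rcond=None)[0];print('ring',s[:2],np.sqrt(s[2]+s[0]**2+s[1]**2))
for a,b in [((95,165),(322,127)),((190,58),(230,243))]:
    p,q=atz(*S(*a),195),atz(*S(*b),195);print('div',p,q,np.degrees(np.arctan2(*(q-p)[1::-1])))
```

```text
tipA [549.7 283.  151.8] [548.9 284.1 150. ] [551.8 282.8 150. ]
tipB [645.4 291.6 149.6] [645.6 291.3 150. ] [644.8 291.6 150. ]
binA [630.2 -77.1 149.5] [627.4 -84.  152. ] [632.3 -70.5 152. ]
binB [ 626.4 -163.4  149.7] [ 627.6 -163.3  152. ] [ 623.4 -162.5  152. ]
knob [609.5 104.9 252. ] [608.3 108.2 248. ] [613.6 102.8 248. ]
bintop [686.8 -30.4 148. ]
bintop [804.6 -24.  148. ]
bintop [ 806.8 -204.3  148. ]
bintop [ 684.7 -204.7  148. ]
hub [608.9  99.1 200. ]
ring [615.   97.8] 114.86763762340729
div [539.2  28.3 195. ] [686.3 173.4 195. ] 44.59122044231568
div [544.7 175.8 195. ] [679.7  25.8 195. ] -47.998972923955854
```

```bash
cat >> h.py <<'E'
def to(x,y,z,yaw=None):
    o=sensors.get_obs();R=Ro.from_rotvec(o['orientation']).as_matrix()
    d=R.T@(np.array([x,y,z])-o['ee_pos']);yy=np.degrees(np.arctan2(R[1,1],R[0,1]))
    print('t%.2f'%o['t'],'pos',o['ee_pos'].round(1),'yyaw %.1f'%yy,'tilt',R[:,2].round(3),'q',o['qpos'].round(2),'F',o['ft_force'].round(1),'w %.1f'%o['width'])
    print('shift',d.round(1))
    if yaw is not None:
        e=-((yaw-yy+90)%180-90); print('rz (mod 180) %.3f'%np.radians(e))
E
python3 -m handwheel '[[0,0,0,0,0,-0.165,0.5],[0,0,0,0,0,-0.165,0.5],[0,0,0,0,0,-0.165,0.5],[0,0,0,0,0,-0.165,0.5],[0,0,0,0,0,-0.165,0.5],[0,0,0,0,0,-0.165,0.5],[0,0,0,0,0,-0.16,0.5]]'
python3 -c "
from h import *
to(628,-121,185,2)"
```

```text
t: 1.02
ee_pos: [272.8, -562.0, 222.3]
orientation: [-2.18, -2.261, -0.0]
ft_force: [0.4, 0.2, 0.2]
width: 43.6
grasp_force: 0.0
t1.02 pos [ 272.8 -562.   222.3] yyaw 2.1 tilt [-0.     0.001 -1.   ] q [-1.14  0.42  1.63 -0.    1.09 -1.17] F [0.4 0.2 0.2] w 43.6
shift [427.8 371.   37.5]
rz (mod 180) 0.001
```

```bash
python3 -m handwheel '[[42.8,37.1,3.7,0,0,0,0.5],[42.8,37.1,3.7,0,0,0,0.5],[42.8,37.1,3.7,0,0,0,0.5],[42.8,37.1,3.7,0,0,0,0.5],[42.8,37.1,3.7,0,0,0,0.5],[42.8,37.1,3.7,0,0,0,0.5],[42.8,37.1,3.7,0,0,0,0.5],[42.8,37.1,3.7,0,0,0,0.5],[42.8,37.1,3.7,0,0,0,0.5],[42.8,37.1,3.7,0,0,0,0.5]]'
python3 - <<'E'
from h import *
to(628,-121,133,2)
a=cam('wrist')['frame'];b=cam('scene')['frame'][150:300,250:400]
o=np.zeros((600,800,3),np.uint8);o[:250,:400]=cv2.resize(a,(400,250));o[:600,400:]=cv2.resize(a[100:400,220:420],(400,600));o[250:600,:350]=cv2.resize(b,(350,350));cv2.imwrite('pics/c2.png',o)
E
```

```text
t: 2.28
ee_pos: [631.3, -121.3, 185.3]
orientation: [-2.186, -2.256, 0.0]
ft_force: [0.4, -1.4, 0.7]
width: 43.6
grasp_force: 0.0
t2.27 pos [ 631.3 -121.3  185.3] yyaw 1.8 tilt [-0. -0. -1.] q [-0.21  0.49  1.62 -0.    1.04 -0.24] F [ 0.4 -1.4  0.7] w 43.6
shift [ 0.4 -3.3 52.3]
rz (mod 180) -0.004
```

View pics/c2.png

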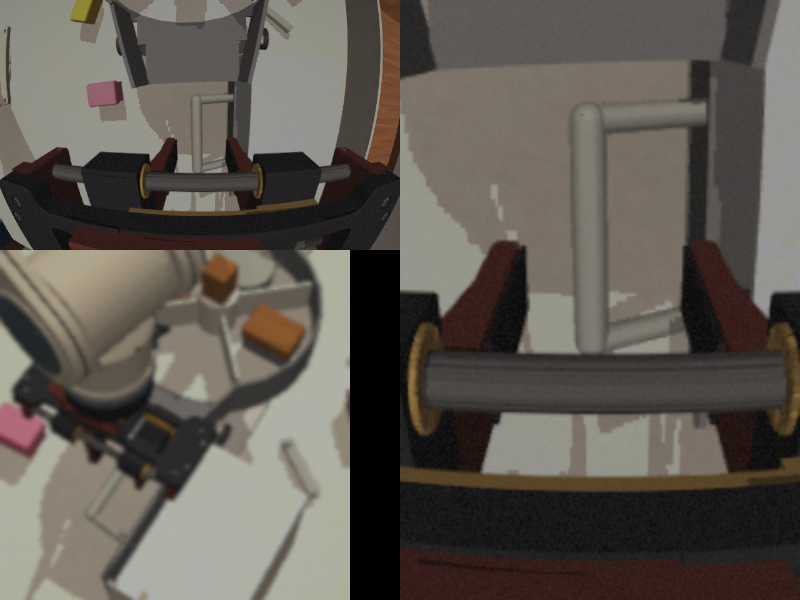

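The wrist view shows the bin bar between the fingers, from wrist pixel about (314,157) to (316,272). The panel edge is at about x=367.

Run:
```python
from h import *
for u,v,z in [(314,157,148),(316,272,148),(366,150,140),(365,200,140),(374,150,140),(272,222,185),(372,222,185)]: print(atz('wrist',u,v,z).round(1))
```

```text
[624.5 -79.7 148. ]
[ 627.9 -162.9  148. ]
[659.2 -74.7 140. ]
[ 660.7 -109.7  140. ]
[664.7 -74.4 140. ]
[ 602.7 -111.8  185. ]
[ 658.7 -110.1  185. ]
```

```bash
python3 -m handwheel '[[0,-5.3,0,0,0,0,0.66],[0,0,0,0,0,0,0.66],[0,0,17,0,0,0,0.66],[0,0,17,0,0,0,0.66],[0,0,16,0,0,0,0.66],[0,0,0,0,0,0,1],[0,0,0,0,0,0,1],[0,0,0,0,0,0,1]]'
python3 - <<'E'
from h import *
to(626,-121,135,2)
E
```

```text
t: 3.38
ee_pos: [625.8, -123.2, 135.9]
orientation: [2.186, 2.255, 0.001]
ft_force: [2.9, -0.2, -5.1]
width: 11.2
grasp_force: 30.0
t3.38 pos [ 625.8 -123.2  135.9] yyaw 1.8 tilt [ 0.001 -0.    -1.   ] q [-0.21  0.54  1.66 -0.    0.94 -0.24] F [ 2.9 -0.2 -5.1] w 11.2
shift [2.2 0.3 0.9]
rz (mod 180) -0.004
```

```bash
python3 -m handwheel '[[0,-9.4,4.3,0,0,0,1],[0,-9,4.9,0,0,0,1],[0,-8.7,5.6,0,0,0,1],[0,-8.2,6.1,0,0,0,1],[0,-7.9,6.8,0,0,0,1]]'; python3 -m handwheel '[[0,-7.2,7.2,0,0,0,1],[0,-6.9,7.8,0,0,0,1],[0,-6.1,8.1,0,0,0,1],[0,-2.8,4.3,0,0,0,1],[0,0,0,0,0,0,1]]'
```

```text
t: 4.0
ee_pos: [581.2, -124.7, 107.6]
orientation: [2.187, 2.256, -0.001]
ft_force: [2.7, -1.8, 1.6]
width: 11.2
grasp_force: 30.0
t: 4.62
ee_pos: [558.0, -125.5, 79.6]
orientation: [-2.186, -2.255, 0.002]
ft_force: [-0.0, -4.8, -0.5]
width: 11.1
grasp_force: 30.0
```

```bash
python3 -m handwheel '[[0,-2.7,4.3,0,0,0,1],[0,-2.5,4.5,0,0,0,1],[0,0,0,0,0,0,1]]';python3 -m handwheel '[[0,-2,4,0,0,0,1],[0,0,0,0,0,0,1]]'
```

```text
t: 5.0
ee_pos: [552.8, -125.7, 70.8]
orientation: [-2.186, -2.255, 0.002]
ft_force: [-1.2, -6.9, 0.4]
width: 11.1
grasp_force: 30.0
t: 5.25
ee_pos: [550.6, -125.8, 66.9]
orientation: [-2.186, -2.255, 0.003]
ft_force: [-1.6, -6.9, 0.3]
width: 11.4
grasp_force: 30.0
```

```bash
python3 -m handwheel '[[0,-2,4,0,0,0,1],[0,0,0,0,0,0,1]]';python3 -m handwheel '[[0,-1.8,4,0,0,0,1],[0,0,0,0,0,0,1]]'
```

```text
t: 5.5
ee_pos: [550.4, -125.8, 65.0]
orientation: [2.186, 2.255, 0.001]
ft_force: [-3.0, -3.1, 17.3]
width: 11.6
grasp_force: 30.0
t: 5.75
ee_pos: [550.4, -125.9, 62.1]
orientation: [2.184, 2.252, 0.005]
ft_force: [-0.6, -0.9, 22.9]
width: 11.3
grasp_force: 30.0
```

```bash
python3 -m handwheel '[[0,0,0,0,0,0,0.72],[0,0,0,0,0,0,0.72],[0,-3,-25,0,0,0,0.72],[0,0,-50,0,0,0,0.5],[0,0,-60,0,0,0,0.4],[0,0,-60,0,0,-0.165,0.4],[0,0,-40,0,0,-0.165,0.4],[0,0,0,0,0,-0.165,0.4],[0,0,0,0,0,-0.165,0.4],[0,0,0,0,0,-0.165,0.4]]'; python3 -m handwheel '[[0,0,0,0,0,-0.17,0.4],[0,0,0,0,0,-0.17,0.4],[0,0,0,0,0,-0.17,0.4],[0,0,0,0,0,-0.175,0.4]]'
python3 - <<'E'
from h import *
to(612,40,310,88.3)
E
```

```text
t: 7.0
ee_pos: [544.3, -125.2, 293.8]
orientation: [-1.09, -2.944, -0.0]
ft_force: [0.0, 0.3, -0.1]
width: 52.6
grasp_force: 0.0
t: 7.5
ee_pos: [544.3, -125.2, 293.6]
orientation: [-0.038, -3.139, -0.002]
ft_force: [1.5, -0.6, -0.0]
width: 53.0
grasp_force: 0.0
t7.50 pos [ 544.3 -125.2  293.6] yyaw 88.6 tilt [-0.002  0.001 -1.   ] q [-0.25  0.25  1.71  0.    1.19 -1.79] F [ 1.5 -0.6 -0. ] w 53.0
shift [-63.7 166.8 -16.4]
rz (mod 180) 0.006
```

```bash
python3 -m handwheel '[[-25,55,-4,0,0,0,0.4],[-25,55,-4,0,0,0,0.4],[-25,55,-4,0,0,0,0.4],[-29,61,-4,0,0,0,0.4],[0,0,0,0,0,0,0.4]]'
python3 - <<'E'
from h import *
to(612,102,310,88.3)
a=cam('wrist','w3.png')['frame'];b=cam('scene')['frame'][120:330,250:400]
o=np.zeros((600,800,3),np.uint8);o[:350,:560]=cv2.resize(a,(560,350));o[:336,560:800]=cv2.resize(b,(240,336));cv2.imwrite('pics/c3.png',o)
E
```

```text
t: 8.12
ee_pos: [653.9, 96.6, 309.0]
orientation: [-0.04, -3.14, -0.001]
ft_force: [-0.4, 0.4, 0.5]
width: 52.5
grasp_force: 0.0
t8.12 pos [653.9  96.6 309. ] yyaw 88.5 tilt [-0.002  0.001 -1.   ] q [ 0.13  0.4   1.46  0.    1.28 -1.42] F [-0.4  0.4  0.5] w 52.5
shift [42.1  4.3 -1. ]
rz (mod 180) 0.004
```

View pics/w3.png

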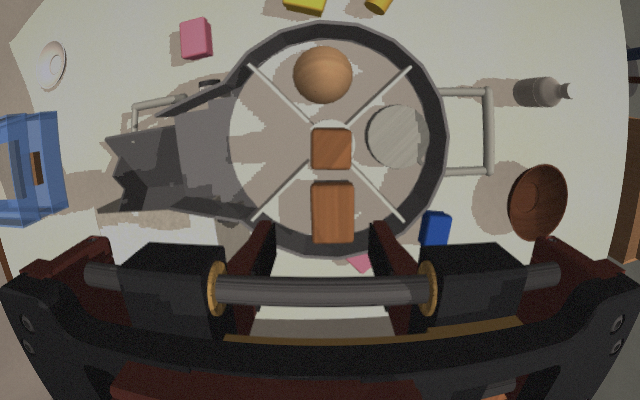

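View pics/c3.png

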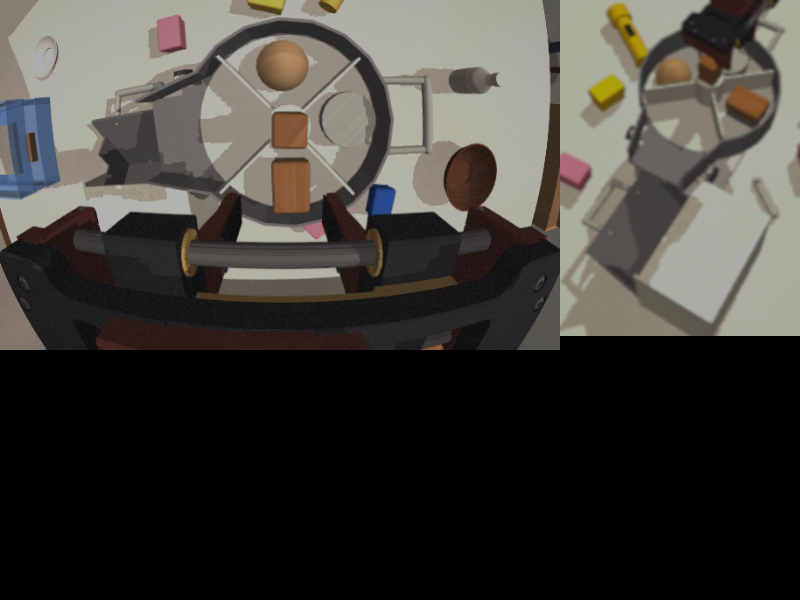

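The bin is fully open. In the wrist view the knob top is centred at about (332,148), and the tip bar runs (487,90)–(490,172).

Run:
```python
from h import *
for u,v,z in [(332,147,248),(332,149,248),(313,130,248),(351,129,248),(487,91,150),(490,172,150),(323,138,195)]: print(u,v,atz('wrist',u,v,z).round(1))
for a,b in [((248,66),(405,221)),((411,68),(252,221))]:
    p,q=atz('wrist',*a,195),atz('wrist',*b,195);print('div',p.round(1),q.round(1),np.degrees(np.arctan2(*(q-p)[1::-1])))
for w in ('div',): pass
```

```text
332 147 [608.  105.7 248. ]
332 149 [609.4 105.6 248. ]
313 130 [595.4  92.3 248. ]
351 129 [595.2 119.6 248. ]
487 91 [552.6 286.1 150. ]
490 172 [646.1 294.  150. ]
323 138 [604.9  99.5 195. ]
div [536.4  34.2 195. ] [685.1 176.9 195. ] 43.824325512540504
div [540.9 180.6 195. ] [681.2  29.6 195. ] -47.123814792767824
```

```bash
python3 -m handwheel '[[22,3.6,0,0,0,0,0.3],[21.6,3.7,0,0,0,0,0.3],[0,0,30,0,0,0,0.3],[0,0,32,0,0,0,0.3],[0,0,22,0,0,0,0.3],[0,0,10,0,0,0,0.3],[0,0,0,0,0,0,0.3],[0,0,0,0,0,0,0.3]]'
python3 - <<'E'
from h import *
to(610.5,105,215,88.4)
E
```

```text
t: 9.22
ee_pos: [610.5, 100.9, 217.5]
orientation: [0.048, 3.14, 0.0]
ft_force: [-0.5, -0.6, 0.4]
width: 61.6
grasp_force: 0.0
t9.22 pos [610.5 100.9 217.5] yyaw 88.3 tilt [ 0.001  0.    -1.   ] q [ 0.14  0.42  1.65  0.    1.07 -1.4 ] F [-0.5 -0.6  0.4] w 61.6
shift [0.1 4.1 2.5]
rz (mod 180) -0.002
```

```bash
python3 -m handwheel '[[0,4.1,2.5,0,0,0,0.3],[0,0,0,0,0,0,0.6],[0,0,0,0,0,0,1],[0,0,0,0,0,0,1],[0,0,0,0,0,0,1]]'
```

```text
t: 9.85
ee_pos: [610.1, 104.4, 214.0]
orientation: [-0.047, -3.141, 0.002]
ft_force: [0.2, -5.8, 2.2]
width: 30.1
grasp_force: 30.0
```

```bash
python3 -m handwheel '[[0,-1,0,0,0,0.1,1],[0,0,0,0,0,0.152,1],[0,0,0,0,0,0.152,1],[0,0,0,0,0,0.152,1],[0,0,0,0,0,0.152,1],[0,0,0,0,0,0.152,1],[0,0,0,0,0,0.152,1],[0,0,0,0,0,0.152,1],[0,0,0,0,0,0.152,1],[0,0,0,0,0,0.152,1]]';python3 -m handwheel '[[0,0,0,0,0,0.152,1],[0,0,0,0,0,0.152,1],[0,0,0,0,0,0.152,1],[0,0,0,0,0,0.152,1],[0,0,0,0,0,0.152,1],[0,0,0,0,0,0.152,1],[0,0,0,0,0,0.152,1],[0,0,0,0,0,0.152,1],[0,0,0,0,0,0.152,1],[0,0,0,0,0,0.15,1]]'
python3 - <<'E'
from h import *
to(610.5,105,215,-85.7)
E
```

```text
t: 11.1
ee_pos: [610.4, 104.7, 214.0]
orientation: [2.144, 2.296, 0.001]
ft_force: [1.9, 1.6, -1.2]
width: 29.9
grasp_force: 30.0
t: 12.35
ee_pos: [610.8, 104.3, 214.0]
orientation: [-3.136, -0.19, -0.002]
ft_force: [2.1, -0.6, -1.6]
width: 29.6
grasp_force: 30.0
t12.35 pos [610.8 104.3 214. ] yyaw -83.1 tilt [ 0.001  0.    -1.   ] q [0.15 0.42 1.65 0.   1.07 1.6 ] F [ 2.1 -0.6 -1.6] w 29.6
shift [-0.2 -0.7 -1. ]
rz (mod 180) 0.046
```

```bash
python3 - <<'E'
from h import *
for u,v,z in [(569,92,130),(520,92,20),(520,92,0)]: print(atz('wrist',u,v,z).round(1))
E
python3 -m handwheel '[[0,0,0,0,0,0.046,1],[0,0,0,0,0,0,1],[0,0,0,0,0,0,0.4],[0,0,0,0,0,0,0.4],[0,0,-15,0,0,0,0.4],[0,0,-30,0,0,0,0.4],[0,0,-35,0,0,0,0.4],[0,0,0,0,0,0,0.4]]'
python3 - <<'E'
from h import *
to(598,289,294,-85.7)
E
```

```text
[535.7 442.4 130. ]
[534.  429.9  20. ]
[531.7 444.6   0. ]
t: 13.35
ee_pos: [611.8, 104.6, 298.2]
orientation: [-3.138, -0.126, -0.011]
ft_force: [-0.5, -0.1, -0.5]
width: 52.6
grasp_force: 0.0
t13.35 pos [611.8 104.6 298.2] yyaw -85.4 tilt [ 0.007  0.001 -1.   ] q [0.15 0.34 1.57 0.   1.22 1.64] F [-0.5 -0.1 -0.5] w 52.6
shift [   0.9 -184.9    4.4]
rz (mod 180) 0.005
```

```bash
python3 -m handwheel '[[0,-46,0,0,0,0,0.5],[0,-46,0,0,0,0,0.5],[0,-46,0,0,0,0,0.5],[0,-46.9,0,0,0,0,0.5],[0,0,40,0,0,0,0.55],[0,0,40,0,0,0,0.55],[0,0,0,0,0,0,0.55]]'
python3 - <<'E'
from h import *
to(598,289,135,-85.7)
a=cam('wrist')['frame'];b=cam('scene')['frame'][110:330,250:410];c=cam('side')['frame'][145:275,225:380]
o=np.zeros((600,800,3),np.uint8);o[:300,:480]=cv2.resize(a,(480,300));o[:440,480:800]=cv2.resize(b,(320,440));o[300:595,:352]=cv2.resize(c,(352,295));cv2.imwrite('pics/c4.png',o)
E
```

```text
t: 14.22
ee_pos: [592.8, 287.7, 210.4]
orientation: [3.136, 0.126, -0.011]
ft_force: [0.6, 0.2, 0.2]
width: 39.7
grasp_force: 0.0
t14.22 pos [592.8 287.7 210.4] yyaw -85.4 tilt [-0.007 -0.003 -1.   ] q [0.43 0.49 1.55 0.   1.11 1.92] F [0.6 0.2 0.2] w 39.7
shift [ 5.9 -1.1 75.3]
rz (mod 180) 0.005
```

View pics/c4.png

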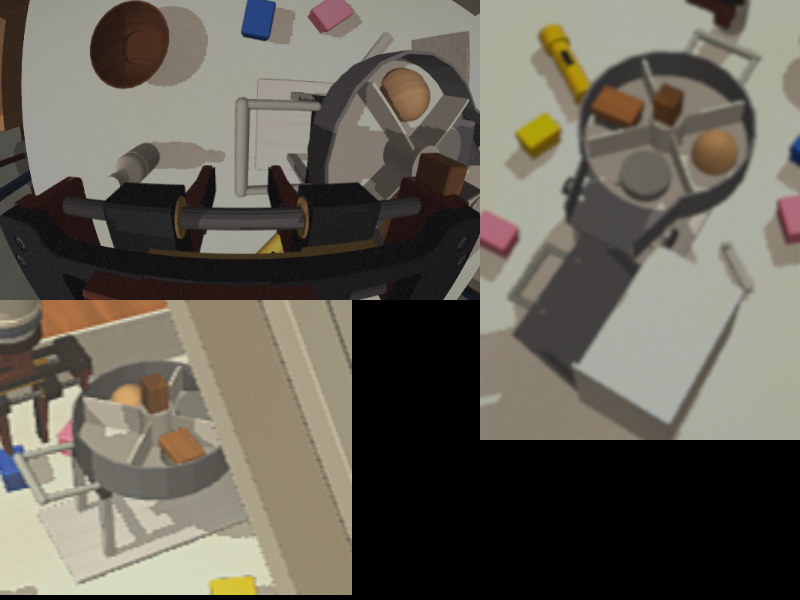

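The tin now stands at the spout and the dome and brush are still in place. In the wrist view the tip bar runs about (320,133)–(323,260), between the fingers.

Run:
```python
from h import *
print(atz('wrist',320,133,150).round(1),atz('wrist',323,260,150).round(1))
S=lambda x,y:('scene',250+(x-480)/2,110+y/2)
for a,b in [((588,140),(744,106)),((644,63),(690,215))]:
    p,q=atz(*S(*a),195),atz(*S(*b),195);print('div',p.round(1),q.round(1),np.degrees(np.arctan2(*(q-p)[1::-1])))
```

```text
[647.3 293.7 150. ] [548.3 283.5 150. ]
div [545.3  23.7 195. ] [682.9 175.9 195. ] 47.88672984454542
div [537.6 165.3 195. ] [706.5   2.6 195. ] -43.918558720354305
```

```bash
python3 -m handwheel '[[5,-1,20,0,0,0,0.55],[0,0,25,0,0,0,0.55],[0,0,22,0,0,0,0.55],[0,0,8,0,0,0,0.55],[0,0,0,0,0,0,0.8],[0,0,0,0,0,0,1],[0,0,0,0,0,0,1],[0,0,0,0,0,0,1]]'
python3 - <<'E'
from h import *
to(598,289,135,-85.7)
E
```

```text
t: 15.38
ee_pos: [601.0, 288.1, 140.0]
orientation: [3.136, 0.125, 0.002]
ft_force: [1.6, -8.9, 2.2]
width: 13.1
grasp_force: 30.0
t15.38 pos [601.  288.1 140. ] yyaw -85.4 tilt [ 0.001 -0.003 -1.   ] q [ 0.43  0.58  1.59 -0.    0.98  1.92] F [ 1.6 -8.9  2.2] w 13.1
shift [-2.9 -1.1  5. ]
rz (mod 180) 0.005
```

```bash
python3 -m handwheel '[[0,0,0,0,0,0,0.75],[0,1,6,0,0,0,0.75],[0,0,0,0,0,0,0.9],[0,0,0,0,0,0,1],[0,0,0,0,0,0,1]]'
python3 - <<'E'
from h import *
to(598,289,135,-85.7)
np.set_printoptions(precision=1,suppress=True)
R=306;a0=np.arcsin(4/306.)
th=np.linspace(0,.68,21);a=th+a0
print(np.c_[th,R*(np.cos(a[0])-np.cos(a)),R*(np.sin(a)-np.sin(a[0]))]); 
print(np.c_[-np.diff(R*np.cos(a)),np.diff(R*np.sin(a))])
E
```

```text
t: 16.0
ee_pos: [599.9, 288.0, 132.4]
orientation: [3.137, 0.125, -0.002]
ft_force: [0.5, -4.7, -0.8]
width: 12.9
grasp_force: 30.0
t16.00 pos [599.9 288.  132.4] yyaw -85.4 tilt [-0.001 -0.002 -1.   ] q [ 0.43  0.59  1.59 -0.    0.97  1.92] F [ 0.5 -4.7 -0.8] w 12.9
shift [-1.8 -1.2 -2.6]
rz (mod 180) 0.005
[[  0.    0.    0. ]
 [  0.    0.3  10.4]
 [  0.1   1.   20.8]
 [  0.1   2.   31.1]
 [  0.1   3.4  41.4]
 [  0.2   5.1  51.7]
 [  0.2   7.2  61.9]
 [  0.2   9.6  72. ]
 [  0.3  12.3  82.1]
 [  0.3  15.4  92. ]
 [  0.3  18.8 101.8]
 [  0.4  22.6 111.5]
 [  0.4  26.7 121.1]
 [  0.4  31.1 130.5]
 [  0.5  35.8 139.8]
 [  0.5  40.9 148.9]
 [  0.5  46.2 157.8]
 [  0.6  51.9 166.5]
 [  0.6  57.8 175.1]
 [  0.6  64.1 183.4]
 [  0.7  70.6 191.5]]
[[ 0.3 10.4]
 [ 0.7 10.4]
 [ 1.  10.4]
 [ 1.4 10.3]
 [ 1.7 10.3]
 [ 2.1 10.2]
 [ 2.4 10.1]
 [ 2.8 10. ]
 [ 3.1  9.9]
 [ 3.4  9.8]
 [ 3.8  9.7]
 [ 4.1  9.6]
 [ 4.4  9.4]
 [ 4.7  9.3]
 [ 5.   9.1]
 [ 5.3  8.9]
 [ 5.6  8.7]
 [ 5.9  8.5]
 [ 6.2  8.3]
 [ 6.5  8.1]]
```

```bash
python3 -m handwheel '[[0,0.3,-10.4,0,0,0,1],[0,0.7,-10.4,0,0,0,1],[0,1,-10.4,0,0,0,1],[0,1.4,-10.3,0,0,0,1],[0,1.7,-10.3,0,0,0,1],[0,2.1,-10.2,0,0,0,1],[0,2.4,-10.1,0,0,0,1],[0,2.8,-10,0,0,0,1],[0,3.1,-9.9,0,0,0,1],[0,3.4,-9.8,0,0,0,1]]'
python3 -m handwheel '[[0,3.8,-9.7,0,0,0,1],[0,4.1,-9.6,0,0,0,1],[0,4.4,-9.4,0,0,0,1],[0,4.7,-9.3,0,0,0,1],[0,5,-9.1,0,0,0,1],[0,5.3,-8.9,0,0,0,1],[0,5.6,-8.7,0,0,0,1],[0,5.9,-8.5,0,0,0,1],[0,6.2,-8.3,0,0,0,1],[0,6.5,-8.1,0,0,0,1]]'
```

```text
t: 17.25
ee_pos: [601.0, 269.8, 234.9]
orientation: [3.139, 0.125, -0.003]
ft_force: [-2.0, -5.2, -6.1]
width: 13.2
grasp_force: 30.0
t: 18.5
ee_pos: [604.2, 220.1, 325.2]
orientation: [-3.136, -0.126, 0.004]
ft_force: [-7.9, 1.9, -2.2]
width: 13.3
grasp_force: 29.9
```

```bash
python3 -m handwheel '[[0,0,0,0,0,0,1],[0,0,0,0,0,0,1],[0,0,0,0,0,0,1],[0,0,0,0,0,0,1],[0,0,0,0,0,0,1],[0,0,0,0,0,0,1],[0,0,0,0,0,0,1],[0,0,0,0,0,0,1],[0,0,0,0,0,0,1]]'
python3 - <<'E'
from h import *
a=cam('wrist')['frame'];b=cam('scene')['frame'][110:330,250:410];c=cam('side')['frame'][105:275,225:430]
o=np.zeros((600,800,3),np.uint8);o[:300,:480]=cv2.resize(a,(480,300));o[:440,480:800]=cv2.resize(b,(320,440));o[300:591,:350]=cv2.resize(c,(350,291));cv2.imwrite('pics/c5.png',o)
E
```

```text
t: 19.62
ee_pos: [604.2, 220.2, 325.0]
orientation: [-3.137, -0.127, 0.004]
ft_force: [-7.9, 1.0, -2.0]
width: 13.2
grasp_force: 29.9
```

View pics/c5.png

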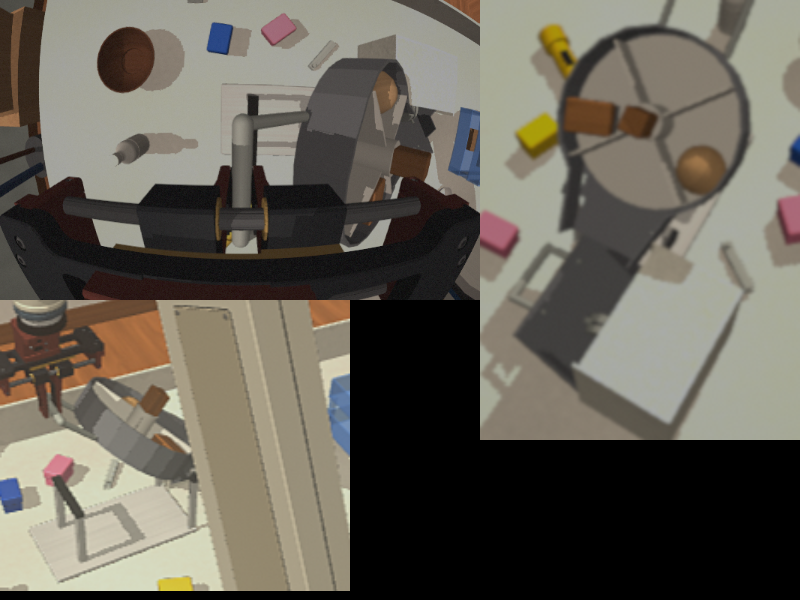

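The compartment at the spout is empty: the tin has slid out, and the dome and brush stayed. I'll lower the carousel back along the same arc.

```bash
python3 -m handwheel '[[0,-6.5,8.1,0,0,0,1],[0,-6.2,8.3,0,0,0,1],[0,-5.9,8.5,0,0,0,1],[0,-5.6,8.7,0,0,0,1],[0,-5.3,8.9,0,0,0,1],[0,-5,9.1,0,0,0,1],[0,-4.7,9.3,0,0,0,1],[0,-4.4,9.4,0,0,0,1],[0,-4.1,9.6,0,0,0,1],[0,-3.8,9.7,0,0,0,1]]'
python3 -m handwheel '[[0,-3.4,9.8,0,0,0,1],[0,-3.1,9.9,0,0,0,1],[0,-2.8,10,0,0,0,1],[0,-2.4,10.1,0,0,0,1],[0,-2.1,10.2,0,0,0,1],[0,-1.7,10.3,0,0,0,1],[0,-1.4,10.3,0,0,0,1],[0,-0.7,6,0,0,0,1],[0,-0.7,6,0,0,0,1],[0,-0.3,5,0,0,0,1]]'
python3 -m handwheel '[[0,-0.3,4,0,0,0,1],[0,0,4,0,0,0,1],[0,0,3,0,0,0,1],[0,0,0,0,0,0,1]]'
```

```text
t: 21.02
ee_pos: [602.0, 270.8, 234.4]
orientation: [-3.138, -0.125, -0.001]
ft_force: [-2.9, 2.9, -1.6]
width: 13.4
grasp_force: 30.0
t: 22.28
ee_pos: [600.9, 287.8, 146.9]
orientation: [3.138, 0.125, 0.001]
ft_force: [3.4, -4.7, -3.1]
width: 13.5
grasp_force: 30.0
t: 22.78
ee_pos: [601.0, 288.1, 137.5]
orientation: [3.138, 0.125, 0.002]
ft_force: [1.1, -7.4, 6.8]
width: 12.9
grasp_force: 30.0
```

```bash
python3 -m handwheel '[[0,0,2,0,0,0,1],[0,0,0,0,0,0,1]]'
```

```text
t: 23.02
ee_pos: [601.1, 288.2, 137.4]
orientation: [3.138, 0.125, 0.003]
ft_force: [-3.9, -8.3, 18.1]
width: 12.9
grasp_force: 30.0
```

Force rises without motion, so the carousel is on its rest. I'll release and back off.

```bash
python3 -m handwheel '[[0,0,-2,0,0,0,1],[0,0,0,0,0,0,0.75],[0,0,0,0,0,0,0.6],[0,0,0,0,0,0,0.55],[0,0,-20,0,0,0,0.55],[0,0,-50,0,0,0,0.5],[0,0,-60,0,0,0,0.5],[0,0,-60,0,0,0,0.5],[0,0,0,0,0,0,0.5]]'
python3 - <<'E'
from h import *
a=cam('wrist')['frame'];b=cam('scene')['frame'][110:330,250:410];c=cam('side')['frame'][105:275,225:430]
o=np.zeros((600,800,3),np.uint8);o[:300,:480]=cv2.resize(a,(480,300));o[300:591,:350]=cv2.resize(c,(350,291))
b=np.clip(b.astype(float)*1.0,0,255).astype(np.uint8);o[:440,480:800]=cv2.resize(b,(320,440))
e=np.clip(b[85:185,10:90].astype(float)*2.2,0,255).astype(np.uint8);o[440:600,480:608]=cv2.resize(e,(128,160))
cv2.imwrite('pics/c6.png',o)
E
```

```text
t: 24.15
ee_pos: [602.8, 290.3, 334.2]
orientation: [-3.134, -0.125, -0.018]
ft_force: [-0.4, -0.0, -0.8]
width: 44.0
grasp_force: 0.0
```

View pics/c6.png

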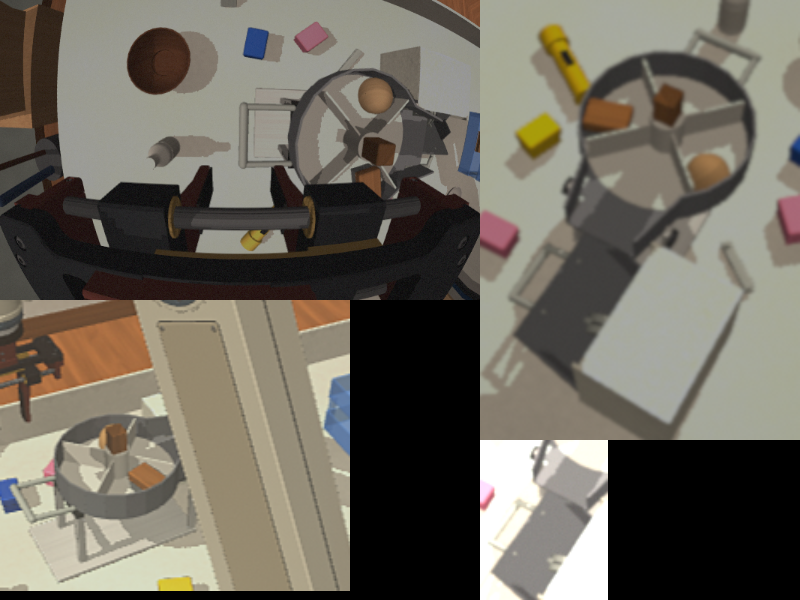

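```bash
python3 -m handwheel '[[-22.8,42.8,0,0,0,0,0.5],[-22.8,42.8,0,0,0,0,0.5],[-22.8,42.8,0,0,0,0,0.5],[-22.8,42.8,0,0,0,0,0.5],[-22.8,42.8,0,0,0,0,0.5],[-22.8,42.8,0,0,0,0,0.5],[-22.8,42.8,0,0,0,0,0.5],[-22.8,42.8,0,0,0,0,0.5],[-22.8,42.8,0,0,0,0,0.5],[0,0,0,0,0,0,0.5]]'
python3 - <<'E'
from h import *
a=cam('wrist')['frame'];b=cam('side')['frame']
o=np.zeros((600,640,3),np.uint8);o[:400]=a;o[400:,:320]=cv2.resize(b,(320,200))
e=np.clip(a[100:300,220:420].astype(float)*2,0,255).astype(np.uint8);o[400:,320:520]=e
cv2.imwrite('pics/c7.png',o)
E
```

```text
t: 25.55
ee_pos: [424.4, -113.1, 324.7]
orientation: [-3.139, -0.119, 0.005]
ft_force: [0.3, 0.4, 0.0]
width: 44.0
grasp_force: 0.0
```

View pics/c7.png

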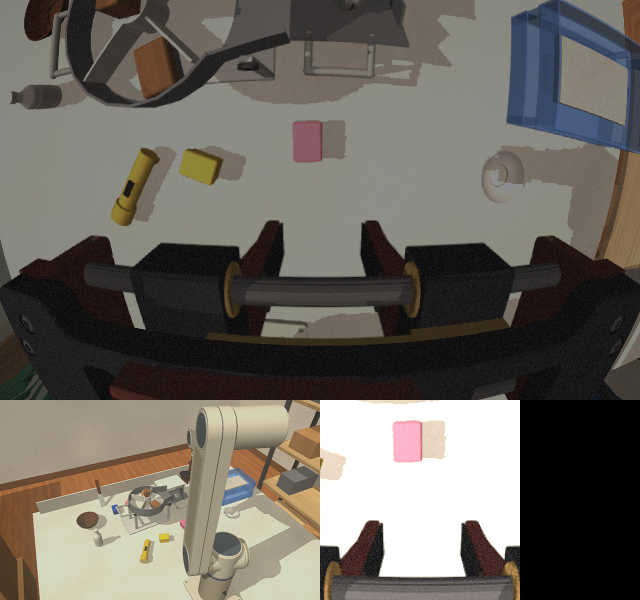

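The wrist view shows the open bin at top centre, with a light round object in its bucket at about (347,3). No tin lies on the ledge, and everything else is in place. I'll check that object's position and hand in.

```bash
python3 -c "
from h import *
print(atz('wrist',347,3,40).round())
print(ctrl.close_job())"
```

```text
[ 664. -131.   40.]
the job is handed in; nothing more can be done
None
```

The job is handed in at about 26 s: the bin is open to its stop, the carousel is back on its rest with the dome and brush in it, and the tin slid out through the spout and appears to be in the bin (only an edge of it was visible there).

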